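# Stopper the flask on the touch mixer and hold the mixer pressed

## Task

Take the orange stopper from the grey stand and set it fully home in the neck of the amber flask clamped on the touch mixer. Then press straight down on the stopper so that the mixer's spring platform sinks about 7 mm, half of its travel (never bottom it out), and keep it there: the job finishes with the robot still holding the platform pressed through the stopper. Touch neither the flask nor the mixer at the end, and leave the other stoppers and the other things on the bench where they are.

Things in the scene. Friction and masses are not known exactly. Their poses are not given: they have to be found in the camera images.
- stopper: the stopper to use, orange above a white plug, about 40 to 85 g, stands plug down in one of the stand's three holes. Origin: centre of the plug's lower end; z up along its axis. Round about z: tapered white plug from z 0 (diameter 18) to z 30 (diameter 23), orange flange z 30 to 35 (diameter 36), orange grip knob z 35 to 67 (diameter 20, upright cylinder: the place to grip)
- stopper_seat (a point): point on the stopper's axis at the underside of the flange (30 mm above the plug's lower end); the flange rests on the flask's rim when home
- mixer: touch mixer, fixed to the table: white box 200 x 150 (along its x, y), top 53 mm above the table, blue band, with the round spring platform and the flask on it. Origin: on the table under the box's centre. The platform's and flask's axis is vertical, 20 mm to its +x. A small aluminium index post (10 x 12, top 80 mm above the table) stands 62 mm to the +y side of that axis with a green mark at the height which the top of the platform disc reaches at about the right travel
- platform (a joint): travel of the black spring platform (diameter 90) and the clamped flask, m: 0 at the top, grows as it is pressed straight down, stop at 0.014. It starts to move at about 6 N downward force and takes about 1 N more per mm: about 13 N at 0.007, 20 N at 0.014. It springs back up when let go
- flask_mouth (a point): centre of the flask's open mouth, in the plane of its rim, about 159.5 mm above the table with the platform up; moves with the platform. Neck: outer diameter 34, straight bore of diameter 26, more than 30 mm deep. Amber flask, 83 mm tall, base diameter 66, clamped to the platform
- stand: grey block 85 x 220 x 55 (x, y, z), fixed; origin on the table under its centre. Three holes of diameter 27 in its top, 40 mm deep, in a row along its y at -70, 0 and +70 mm; in each hangs a stopper by its flange
- spare_blue: spare stopper with blue flange and knob and thinner plug, same height; leave it. Origin at the plug's lower end
- spare_black: spare stopper with black flange and knob and thinner plug, same height; leave it. Origin at the plug's lower end
- bottle: loose white bottle with blue cap, diameter 66, 130 tall, behind the work; leave it. Origin: centre of its underside
- jar: loose white jar with red cap, diameter 76, 80 tall, to the right; leave it. Origin: centre of its underside
- beaker: loose white open cup, diameter 68, 85 tall, to the left; leave it. Origin: centre of its underside
- microplate: loose white 96-well plate 85 x 127 x 14 behind the work, in front of the yellow box; leave it. Origin: centre of its underside
Mind the look-alikes: they are no part of the job. Several things have the shape of the stopper; the one meant has the colours described above.

How it is judged:
By the outcome, as a careful person would: the job done as asked, in the order asked, and still so for the second after the job is handed in, while the arm keeps its last pose, push and grip.
It also fails if it takes over 51 s, if anything falls off the work surface, if the arm or the gripper's body presses on something with over 40 N, if the wrist force passes 120 N, or if a joint passes its speed limit or range.

## Robot

A 6-joint arm with a two-finger parallel gripper is mounted at the origin on the work surface. World frame = base frame: x ahead of the robot, y to its left, z up, the work surface at z = 0. Lengths are in m, angles in rad, forces in N, time in s.
With the tool pointing down it reaches from about 0.35 to 0.85 m from the base axis. Payload 8.1 kg.
Tool frame: the origin (TCP) lies at the very end of the fingers, on their centre line; the grasp point (between the pads) lies 19 mm behind it; z points along the fingers, y is the line along which they close (so a half turn about z gives the same grasp; the last joint's range is limited). The gripper opens to 93 mm and grips with 3 to 60 N. Pads are 15 mm wide; open, the fingers measure 128 mm over their backs; the gripper's body (75 mm by 188 mm) begins 65 mm behind the grasp point.
Start: joints at [-0.085, 0.13, 1.488, -0, 1.523, -0.085], TCP at [0.6, 0, 0.219] pointing down, gripper open.
Joint ranges: [-2.96, 2.96], [-0.89, 2.26], [0.02, 2.5], [-1.34, 4.48], [0, 2.73], [-2.66, 2.66]. Speed limits (rad/s): [2.39, 2.39, 2.79, 3.14, 3.14, 3.14].

## Interface

Orientations are given as [roll, pitch, yaw] about the fixed x, y, z axes, in that order (R = Rz(yaw) Ry(pitch) Rx(roll)).
In Python, from plant import get_obs, get_image, order gives the robot as it stands.
- The arm moves only by the shell command python3 -m inch 'ROWS'. ROWS is JSON, one flat list of numbers, 5 for each row, row after row: the shift along the world's x, y, z in mm, then the turn about the world's z in rad, then the closure in counts, from 0 (fully open) to 255 (shut). A call has 1 to 8 rows; each row is the pose to reach, as a shift and turn from the pose commanded when the call began; what a row does not reach only later rows make up. A row lasts 1/12 s, in which the tool goes at most 41.7 mm and 7.16 degrees, less where a joint would pass 70% of its speed; a pose out of reach is approached as far as the arm can. A call with a gripper value outside its range is refused whole. The fingers move at their own pace and stop on an object; the grip force is fixed at half the most. Time passes only in rows, so rows that repeat a pose let the fingers close. It gives the time, the measured TCP pose, the force, the opening and the grip force at its end, in the units of the state.
- get_obs(): the state, without advancing time (a new reading comes with each control period).
- get_image(name): name is "scene" or "side" or "wrist"; returns a dict with "pixels" (480x640x3 uint8, red, green, blue), "camera_matrix" (3x3 intrinsics, pixels), "pose" (4x4, takes a point from camera to world coordinates); the wrist camera has in their place "hand_eye" (4x4, takes a point from camera to tool coordinates, whose origin is the TCP and whose axes are the flange's). Camera axes: x right, y down, z forward; pixel columns grow to the right and rows downward; lengths in m; the calibration is good to about 2 mm. A picture is of the moment at which its call begins: read the wrist's pose just before it. There is no depth.
- order.finish_job(): hands the job in; it is judged then, once.
The state is a dict: "time": time; "joint_positions": joint angles; "joint_vel": joint speeds; "joint_efforts": joint torques, N m; "eef_pos": TCP position; "orientation": TCP orientation; "force": force on the tool from outside, world axes, zero at the start; "torque": the same for the moment, N m; "gripper_width": opening from 0.0 (shut) to 1.0 (fully open); "grip_force": force on a finger pad.
Only numpy, scipy, OpenCV 4.12 (cv2) and the standard library are available. Lean on these libraries where they do the work, as an engineer would, in place of code of your own. Each camera call takes 0.05 s, during which the arm holds its last target. There are 200 camera calls.

## Working session

There is one attempt and no reset: what is moved stays moved. The work goes in short steps, Python scripts to look and compute and a shell command to move; the robot and the scene stay as the last step left them, time stands still between calls to the robot, and variables do not carry over. Pictures are saved under pics/ and viewed, at most 11 in all, crops included, and the job is handed in when it is done.

```bash
mkdir -p pics; cat > h.py <<'E'
import numpy as np,cv2
from scipy.spatial.transform import Rotation as R
from plant import get_obs,get_image,order
def cam(name,save=None):
    o=get_obs(); im=get_image(name); 
    if 'pose' in im: T=np.array(im['pose'])
    else:
        W=np.eye(4);W[:3,:3]=R.from_euler('xyz',o['orientation']).as_matrix();W[:3,3]=o['eef_pos'];T=W@np.array(im['hand_eye'])
    p=np.ascontiguousarray(np.array(im['pixels'])[:,:,::-1])
    if save: cv2.imwrite('pics/'+save,p)
    return p,np.array(im['camera_matrix']),T
def ray(K,T,u,v):
    d=T[:3,:3]@np.linalg.inv(K)@[u,v,1.]; return T[:3,3],d/np.linalg.norm(d)
def onz(K,T,u,v,z):
    o,d=ray(K,T,u,v); return o+d*(z-o[2])/d[2]
def proj(K,T,P):
    q=np.linalg.inv(T)@[*P,1]; q=K@q[:3]; return q[:2]/q[2]
E
python3 - <<'E'
from h import *
a=[cam(n,n+'0.png') for n in('scene','side')]
for p,K,T in a: print(K.round(1).tolist(),T.round(3).tolist())
o=get_obs();print(o)
E
```

```text
[[438.9, 0.0, 318.2], [0.0, 438.9, 238.3], [0.0, 0.0, 1.0]] [[-0.078, 0.842, -0.534, 1.186], [0.997, 0.067, -0.041, 0.027], [0.001, -0.535, -0.845, 1.057], [0.0, 0.0, 0.0, 1.0]]
[[514.8, 0.0, 322.6], [0.0, 514.8, 239.0], [0.0, 0.0, 1.0]] [[-0.856, -0.368, 0.363, 0.144], [-0.517, 0.599, -0.611, 0.771], [0.008, -0.711, -0.703, 1.0], [0.0, 0.0, 0.0, 1.0]]
{'time': 0.1, 'joint_positions': array([-8.53924387e-02,  1.31084679e-01,  1.48916027e+00,  1.91127798e-05,
        1.52299041e+00, -8.53731643e-02]), 'joint_vel': array([ 0.00018339, -0.00189874, -0.00272995, -0.00024965, -0.00049568,
       -0.00091106]), 'joint_efforts': array([ 2.89806376e-03, -5.61339462e+01, -4.93095982e+01,  7.72326719e-02,
        2.89617141e-02, -2.83941080e-05]), 'eef_pos': array([5.99494616e-01, 7.73725937e-05, 2.17698469e-01]), 'orientation': array([-3.13995756e+00, -1.59092406e-04,  1.57077599e+00]), 'force': array([-0.21678229,  0.24821027, -0.26876269]), 'torque': array([ 0.03687168,  0.00937511, -0.00421012]), 'grip_force': 0.0, 'gripper_width': 0.9986049776642406}
```

View pics/scene0.png

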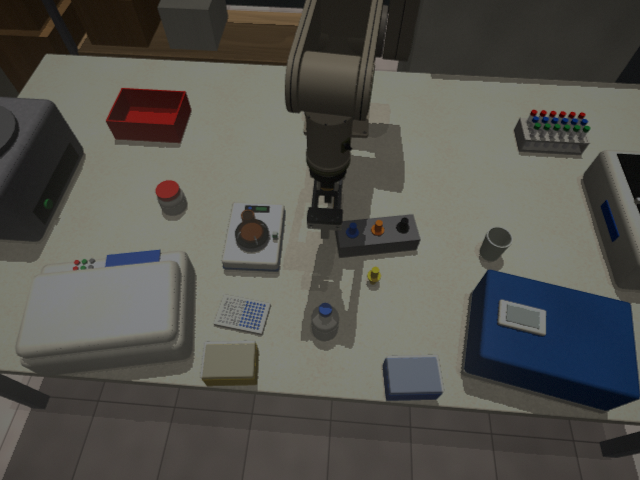

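View pics/side0.png

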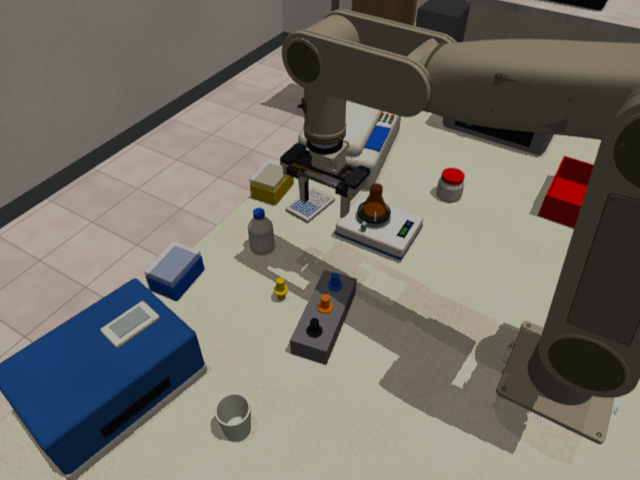

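The scene view shows four stopper-shaped things: blue (352,230), orange (378,227) and black (404,225) in the grey stand, plus a yellow one (375,274) loose on the table. The orange one in the stand's middle hole fits. The flask is at (250,230), on the mixer. I'll confirm with an enlarged crop and measure.

```bash
python3 - <<'E'
from h import *
S={}
for n in('scene','side'):
    p,K,T=cam(n); S[n]=(p,K,T)
    h=cv2.cvtColor(p,cv2.COLOR_BGR2HSV)
    m=cv2.inRange(h,(6,170,120),(20,255,255))
    c,l,st,ce=cv2.connectedComponentsWithStats(m)
    print(n,[(st[i].tolist(),ce[i].round(1).tolist()) for i in range(1,c) if st[i,4]>15])
    # dark amber
p,K,T=S['scene']; q=S['side'][0]
a=cv2.resize(p[190:300,210:430],None,fx=3.6,fy=3.6,interpolation=cv2.INTER_CUBIC)[:, :790]
cv2.imwrite('pics/crop1.png',a)
b=cv2.resize(q[170:370,270:440],None,fx=3,fy=3,interpolation=cv2.INTER_CUBIC);cv2.imwrite('pics/crop2.png',b)
print('stand orange@z.092',onz(K,T,378,223,.092))
print('flask mouth',onz(K,T,248,215,.1595))
E
```

```text
scene [([376, 220, 6, 6, 23], [378.6, 222.4])]
side [([321, 294, 8, 7, 47], [324.6, 297.2]), ([318, 302, 15, 11, 82], [325.6, 308.2])]
stand orange@z.092 [0.51516657 0.13512355 0.092     ]
flask mouth [ 0.56352987 -0.19737637  0.1595    ]
```

View pics/crop1.png

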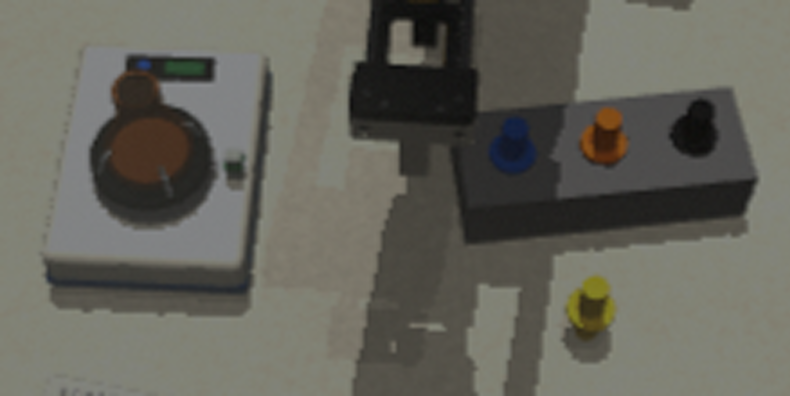

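View pics/crop2.png

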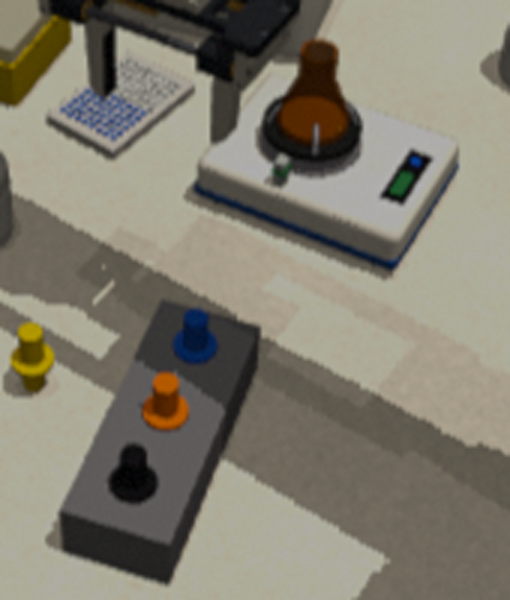

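Confirmed: the orange stopper over a flange in the middle hole (knob top at about scene (379,222), side (325,297)) is the one meant. The yellow one on the table and the blue and black spares are not. The flask mouth is at about scene (248,216), side (377,186).

```bash
python3 - <<'E'
from h import *
_,K,T=cam('scene');_,K2,T2=cam('side')
for n,a,b,z in(('knob',(379.2,222.3),(325,297),.092),('mouth',(247.8,215.6),(376.7,185.7),.1595)):
    print(n,onz(K,T,*a,z),onz(K2,T2,*b,z))
    o,d=ray(K,T,*a);o2,d2=ray(K2,T2,*b);s=np.linalg.lstsq(np.c_[d,-d2],o2-o,rcond=None)[0];print((o+d*s[0]+o2+d2*s[1])/2)
f=lambda u,v,z:onz(K,T,210+u/3.6,190+v/3.6,z)
print('blue,black flange',f(513,155,.06),f(693,136,.06))
print('he',get_image('wrist')['hand_eye'])
E
python3 -m inch '[-20,35,0,0,0,-42,69,0,0,0,-63,104,0,0,0,-84,136,0,0,0,-84,136,0,0,0,-84,136,0,0,0]'
```

```text
knob [0.51264764 0.13830134 0.092     ] [0.51238953 0.13815384 0.092     ]
[0.51248356 0.13821722 0.09190909]
mouth [ 0.56539131 -0.19757449  0.1595    ] [ 0.56042954 -0.20131445  0.1595    ]
[ 0.56194632 -0.20006325  0.15775683]
blue,black flange [0.53150997 0.0699695  0.06      ] [0.50348295 0.2055687  0.06      ]
he [[-9.26439462e-04 -9.63108583e-01 -2.69111499e-01  7.53313731e-02]
 [ 9.99999267e-01 -1.10194078e-03  5.01092819e-04  8.67054898e-04]
 [-7.79151730e-04 -2.69110838e-01  9.63108898e-01 -1.65247527e-01]
 [ 0.00000000e+00  0.00000000e+00  0.00000000e+00  1.00000000e+00]]
time: 0.85
eef_pos: [0.5152, 0.1377, 0.219]
orientation: [3.141, -0.0, 1.574]
force: [-0.2, -0.3, -0.2]
gripper_width: 0.995
grip_force: 0.0
```

```bash
python3 -m inch '[-2,0,-20,0.1,0,-2,0,-40,0.2,0,-2,0,-40,0.2,0,-2,0,-40,0.2,0]'; python3 - <<'E'
from h import *
p,K,T=cam('wrist','w1.png')
h=cv2.cvtColor(p,cv2.COLOR_BGR2HSV)
m=cv2.inRange(h,(6,150,60),(22,255,255))
c,l,st,ce=cv2.connectedComponentsWithStats(m)
print([(st[i].tolist(),ce[i].round(1).tolist()) for i in range(1,c) if st[i,4]>40])
print(proj(K,T,(.5125,.1382,.092)),proj(K,T,(.5125,.1382,.06)))
E
```

```text
time: 1.18
eef_pos: [0.5135, 0.1349, 0.1776]
orientation: [-3.139, 0.0, 1.767]
force: [-0.5, 0.5, 0.7]
gripper_width: 0.998
grip_force: 0.0
[([304, 214, 41, 42, 1289], [324.0, 233.7]), ([434, 240, 43, 40, 1235], [454.0, 259.0]), ([534, 337, 15, 57, 335], [542.9, 367.0]), ([99, 357, 15, 37, 231], [103.3, 377.1])]
[322.22236496 242.93146814] [322.44690661 232.90025976]
```

View pics/w1.png

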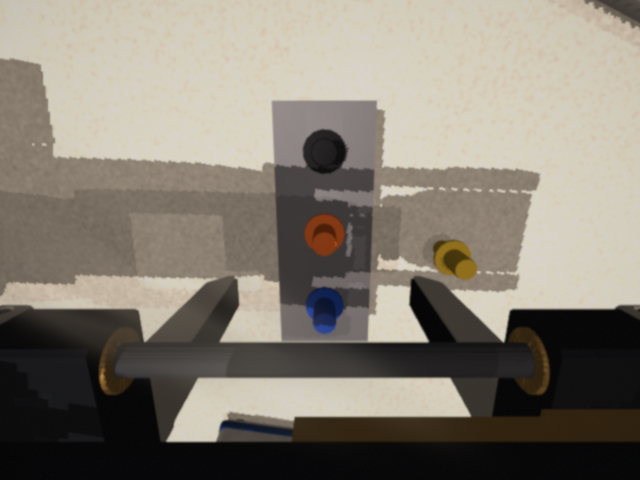

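Wrist view: orange flange at (324,234) between black (325,151) and blue (324,308), yellow (455,259) off the stand; the row is square to the fingers. Descend and grip.

```bash
python3 -m inch '[0,3,-30,0,0,0,3,-60,0,0,0,3,-85,0,0,0,3,-105,0,0,0,3,-113,0,0,0,3,-113,0,0,0,3,-113,0,0]'; python3 - <<'E'
from h import *
p,K,T=cam('wrist')
cv2.imwrite('pics/w2.png',p[200:,100:560])
print(get_obs()['eef_pos'],get_obs()['force'])
E
```

```text
time: 1.82
eef_pos: [0.5151, 0.1389, 0.067]
orientation: [3.14, 0.0, 1.769]
force: [0.1, -0.3, 0.8]
gripper_width: 0.998
grip_force: 0.0
[0.51562368 0.1390676  0.06775721] [ 0.64556154  0.30093267 -0.0986532 ]
```

View pics/w2.png

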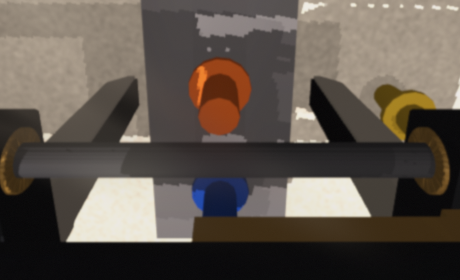

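The orange knob top is at about crop (219,116), flange (220,88), between the finger tips (137,85) and (312,85). Grip.

```bash
python3 -m inch '[0,0,0,0,255,0,0,0,0,255,0,0,0,0,255,0,0,0,0,255,0,0,0,0,255,0,0,0,0,255,0,0,0,0,255,0,0,0,0,255]';python3 -m inch '[0,0,0,0,255,0,0,0,0,255,0,0,0,0,255,0,0,0,0,255]'; python3 -m inch '[0,0,8,0,255,0,0,20,0,255,0,0,50,0,255,0,0,90,0,255,0,0,130,0,255,0,0,165,0,255,0,0,165,0,255,0,0,165,0,255]'
```

```text
time: 2.53
eef_pos: [0.5139, 0.139, 0.0656]
orientation: [-3.141, 0.0, 1.771]
force: [0.3, -0.2, -0.6]
gripper_width: 0.476
grip_force: 0.0
time: 2.87
eef_pos: [0.514, 0.139, 0.0656]
orientation: [-3.141, -0.0, 1.771]
force: [0.1, -0.1, -0.2]
gripper_width: 0.207
grip_force: 30.0
time: 3.53
eef_pos: [0.5161, 0.1394, 0.2353]
orientation: [3.134, 0.0, 1.771]
force: [-0.1, 0.2, -1.6]
gripper_width: 0.215
grip_force: 30.0
```

```bash
python3 -m inch '[4,-30,6,0,255,8,-65,12,0,255,12,-100,15,0,255,16,-135,15,0,255,20,-170,15,0,255,24,-205,15,0,255,28,-240,15,0,255,32,-275,15,0,255]'; python3 -m inch '[4,-35,0,0,255,8,-70,0,0,255,12,-105,0,0,255,16,-135,0,0,255,16,-145,0,0,255,16,-145,0,0,255,16,-145,0,0,255,16,-145,0,0,255]'; python3 - <<'E'
from h import *
p,K,T=cam('wrist','w3.png')
print(get_obs()['eef_pos'],proj(K,T,(.562,-.2,.1595)),K[0,0],T.round(3).tolist())
E
```

```text
time: 4.2
eef_pos: [0.545, -0.1375, 0.2443]
orientation: [-3.14, -0.001, 1.771]
force: [0.8, -0.4, -0.1]
gripper_width: 0.208
grip_force: 30.0
time: 4.87
eef_pos: [0.5618, -0.2793, 0.245]
orientation: [-3.141, -0.001, 1.772]
force: [-0.3, 0.3, -0.8]
gripper_width: 0.21
grip_force: 30.0
[ 0.56203378 -0.27920491  0.24540444] [344.26100975 144.52182806] 332.3048668533081 [[0.98, 0.191, 0.054, 0.548], [0.199, -0.944, -0.263, -0.206], [0.0, 0.268, -0.963, 0.41], [0.0, 0.0, 0.0, 1.0]]
```

View pics/w3.png

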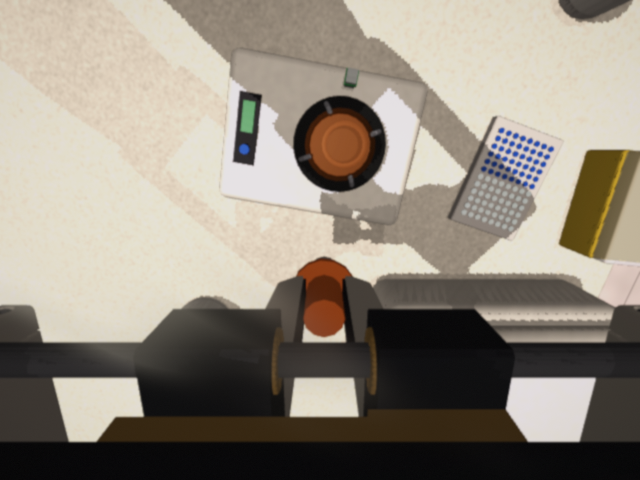

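The mixer is seen from above, flask neck ring around (343,145) and platform disc (339,143). The held stopper's knob top is at (324,318), flange at (323,278).

```bash
python3 - <<'E'
from h import *
p=cv2.imread('pics/w3.png');_,K,T=cam('wrist')
c=p[90:200,285:395]; big=cv2.resize(c,None,fx=5,fy=5,interpolation=cv2.INTER_CUBIC)
g=cv2.createCLAHE(3,(4,4)).apply(cv2.cvtColor(big,cv2.COLOR_BGR2GRAY))
for r0,r1 in((55,80),(80,130),(140,200),(200,250)):
    z=cv2.HoughCircles(g,cv2.HOUGH_GRADIENT,1.5,20,param1=80,param2=20,minRadius=r0,maxRadius=r1)
    if z is not None:
        for q in z[0][:2]:
            u,v=q[0]/5+285,q[1]/5+90; print((u,v,q[2]/5),onz(K,T,u,v,.1595))
s=p[240:350,260:390]; big2=cv2.resize(s,None,fx=4,fy=4,interpolation=cv2.INTER_CUBIC)
cv2.imwrite('pics/c3.png',np.hstack([cv2.resize(g,(300,300)).repeat(1)[...].reshape(300,300,1).repeat(3,2),cv2.resize(big2,(354,300))]))
o=get_obs()['eef_pos']
for h in(.026,-.006,-.011): print(h,proj(K,T,o+[0,0,h]))
E
```

```text
(np.float32(367.35), np.float32(124.65), np.float32(14.18)) [ 0.57544808 -0.18326701  0.1595    ]
(np.float32(311.55), np.float32(126.15), np.float32(15.17)) [ 0.5365378  -0.19221657  0.1595    ]
(np.float32(327.75), np.float32(162.45), np.float32(25.810001)) [ 0.55302532 -0.214692    0.1595    ]
(np.float32(358.65), np.float32(154.95), np.float32(25.810001)) [ 0.57411061 -0.20494893  0.1595    ]
(np.float32(337.35), np.float32(151.95), np.float32(39.82)) [ 0.55838412 -0.20598122  0.1595    ]
(np.float32(342.45), np.float32(150.45), np.float32(39.82)) [ 0.56180798 -0.20420653  0.1595    ]
(np.float32(340.05), np.float32(143.85), np.float32(46.510002)) [ 0.5591118  -0.20003859  0.1595    ]
(np.float32(344.25), np.float32(144.45), np.float32(49.81)) [ 0.56218903 -0.19983966  0.1595    ]
0.026 [321.89218183 316.44008264]
-0.006 [322.14917297 288.42347599]
-0.011 [322.1817849  284.86819502]
```

View pics/c3.png

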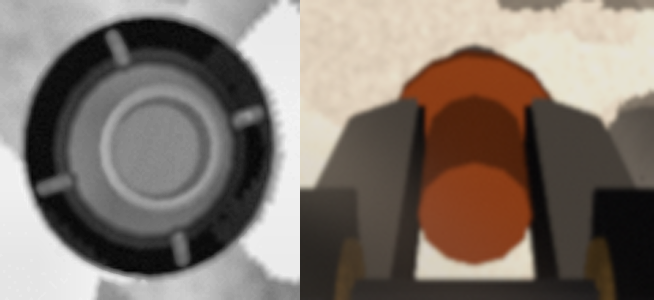

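```bash
python3 -m inch '[0,30,0,0,255,-1,60,0,0,255,-1,80,0,0,255,-1,80,-15,0,255,-1,80,-32,0,255,-1,80,-40,0,255,-1,80,-40,0,255,-1,80,-40,0,255]'; python3 - <<'E'
from h import *
p,K,T=cam('scene');q,K2,T2=cam('side')
o=get_obs();print(o['eef_pos'])
a=cv2.resize(p[170:250,210:290],(400,400),interpolation=cv2.INTER_CUBIC);b=cv2.resize(q[140:220,335:415],(400,400),interpolation=cv2.INTER_CUBIC)
cv2.imwrite('pics/c4.png',np.hstack([a,b]))
E
```

```text
time: 5.63
eef_pos: [0.5607, -0.2003, 0.2055]
orientation: [-3.141, -0.001, 1.771]
force: [-0.2, 0.2, 0.0]
gripper_width: 0.211
grip_force: 30.0
[ 0.56146137 -0.20112784  0.20681725]
```

View pics/c4.png

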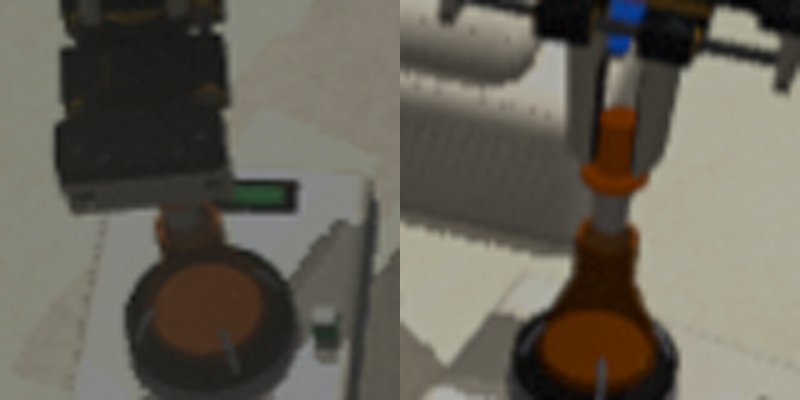

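The plug sits over the neck, aligned in both views: side plug at crop (611,212) above neck (607,240), scene plug (187,215) above neck (190,232). Insert, in slow steps.

```bash
python3 -m inch '[0,0,-4,0,255,0,0,-8,0,255,0,0,-12,0,255,0,0,-15,0,255,0,0,-15,0,255]'; python3 -m inch '[0,0,-4,0,255,0,0,-8,0,255,0,0,-11,0,255,0,0,-13,0,255,0,0,-13,0,255]'
```

```text
time: 6.15
eef_pos: [0.5604, -0.2008, 0.1894]
orientation: [-3.14, -0.001, 1.771]
force: [-0.9, -0.9, -0.9]
gripper_width: 0.207
grip_force: 30.0
time: 6.57
eef_pos: [0.5607, -0.2006, 0.1768]
orientation: [-3.141, -0.001, 1.771]
force: [0.5, 1.3, -2.2]
gripper_width: 0.211
grip_force: 30.0
```

```bash
python3 -m inch '[0,0,-2,0,255,0,0,-4,0,255,0,0,-5,0,255,0,0,-5,0,255]'; python3 -m inch '[0,0,-1,0,255,0,0,-2,0,255,0,0,-2,0,255,0,0,-2,0,255]';  python3 -m inch '[0,0,-1,0,255,0,0,-2,0,255,0,0,-2,0,255,0,0,-2,0,255]'
```

```text
time: 6.9
eef_pos: [0.561, -0.2004, 0.1725]
orientation: [-3.142, -0.001, 1.771]
force: [-1.4, 4.7, 1.4]
gripper_width: 0.208
grip_force: 30.0
time: 7.23
eef_pos: [0.561, -0.2003, 0.1707]
orientation: [3.142, -0.001, 1.771]
force: [-1.7, 5.7, 3.1]
gripper_width: 0.209
grip_force: 30.0
time: 7.57
eef_pos: [0.5611, -0.2003, 0.1693]
orientation: [3.141, -0.001, 1.771]
force: [-4.4, 6.9, 6.5]
gripper_width: 0.21
grip_force: 30.0
```

Side load of about 8 N (+y, −x): the plug leans on the bore, so ease over.

```bash
python3 -m inch '[-0.3,0.5,0,0,255,-0.6,1,0,0,255,-0.6,1,0,0,255,-0.6,1,0,0,255]'
```

```text
time: 7.9
eef_pos: [0.561, -0.2001, 0.1697]
orientation: [3.14, 0.001, 1.771]
force: [-1.4, 4.5, 6.1]
gripper_width: 0.206
grip_force: 30.0
```

```bash
python3 -m inch '[0,0,-0.5,0,255,0,0,-1,0,255,0,0,-1,0,255,0,0,-1,0,255]'
```

```text
time: 8.23
eef_pos: [0.561, -0.2001, 0.1688]
orientation: [3.14, 0.001, 1.771]
force: [-1.5, 4.8, 6.3]
gripper_width: 0.205
grip_force: 30.0
```

```bash
python3 -m inch '[-0.2,0.5,0,0,255,-0.4,1,0,0,255,-0.5,1.5,0,0,255,-0.5,1.5,0,0,255,-0.5,1.5,0,0,255]'; python3 - <<'E'
from h import *
q,K2,T2=cam('side');p,_,_=cam('scene')
a=cv2.resize(p[170:250,210:290],(400,400),interpolation=cv2.INTER_CUBIC);b=cv2.resize(q[140:220,335:415],(400,400),interpolation=cv2.INTER_CUBIC)
cv2.imwrite('pics/c5.png',np.hstack([a,b]))
o=get_obs();print(o['eef_pos'],o['force'],o['torque'])
E
```

```text
time: 8.65
eef_pos: [0.5609, -0.1998, 0.1693]
orientation: [3.139, 0.003, 1.77]
force: [-0.7, -0.6, 6.9]
gripper_width: 0.206
grip_force: 30.0
[ 0.56097958 -0.199848    0.16936981] [-0.8334899  -0.54839033  7.35315911] [-0.04130134  0.11892668  0.01685599]
```

View pics/c5.png

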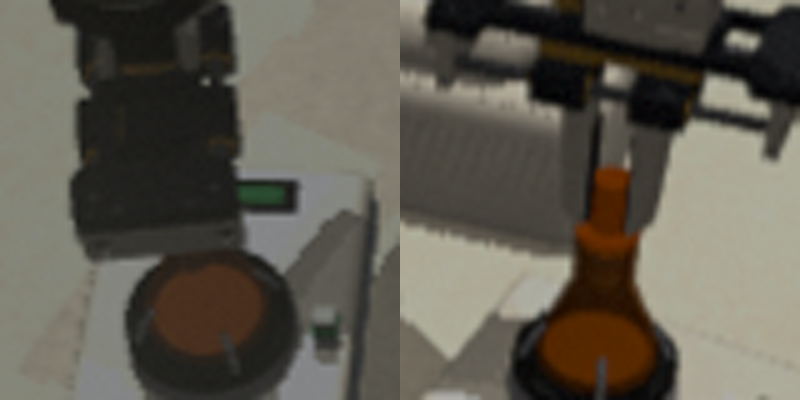

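The flange (crop (606,240)) rests on the flask's rim and the side forces are gone. Fz is about 7 N, so the platform is just starting to move. Press.

```bash
python3 -m inch '[0,0,-1,0,255,0,0,-2,0,255,0,0,-3,0,255,0,0,-3,0,255,0,0,-3,0,255,0,0,-3,0,255]'; python3 - <<'E'
from h import *
q,K,T=cam('side')
for i in range(4):
    o=get_obs();print(o['eef_pos'],o['force'])
    cam('side')
E
```

```text
time: 9.25
eef_pos: [0.561, -0.1999, 0.1668]
orientation: [3.139, 0.003, 1.77]
force: [-0.8, -0.2, 9.1]
gripper_width: 0.208
grip_force: 30.0
[ 0.56098663 -0.19987132  0.16679637] [-2.00984134  0.57947849  8.64739176]
[ 0.56098924 -0.19989509  0.166775  ] [-1.64193616 -0.05093566  8.72672941]
[ 0.56097638 -0.19986296  0.16676551] [-1.77663372  0.31138994  8.97522682]
[ 0.56098849 -0.19985992  0.16676956] [-1.81960043  0.23625222  9.53780664]
```

```bash
python3 -m inch '[0,0,-1,0,255,0,0,-2,0,255,0,0,-3,0,255,0,0,-4,0,255,0,0,-4,0,255,0,0,-4,0,255,0,0,-4,0,255]'; python3 - <<'E'
from h import *
F=[]
for i in range(8):
    q,K,T=cam('side');o=get_obs();F.append([*o['eef_pos'],*o['force']])
print(np.mean(F,0).round(4))
b=cv2.resize(q[170:250,330:430],(800,600),interpolation=cv2.INTER_CUBIC)
p0=cv2.imread('pics/side0.png')
b0=p0[175:250,330:430];b1=q[175:250,330:430]
cv2.imwrite('pics/c6.png',np.hstack([cv2.resize(x,(400,300),interpolation=cv2.INTER_CUBIC) for x in(b0,b1)]))
E
```

```text
time: 10.08
eef_pos: [0.561, -0.1999, 0.1633]
orientation: [3.139, 0.004, 1.77]
force: [-4.2, 0.7, 13.0]
gripper_width: 0.211
grip_force: 30.0
[ 0.561  -0.1999  0.1633 -3.7635  0.6547 12.2535]
```

View pics/c6.png

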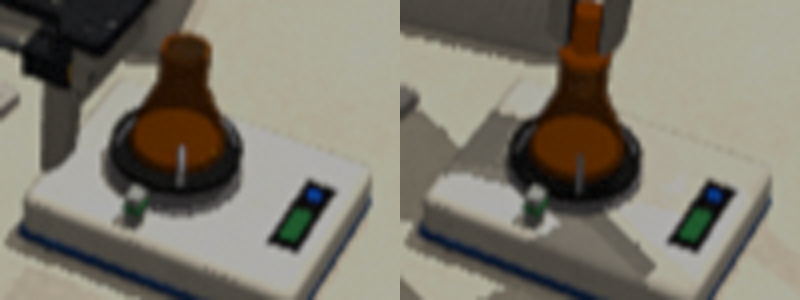

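Platform and clips sank by about 2 px (clip at (180,185) before, (580,192) now), which fits about 7 mm. TCP travel and force agree. Ease the small −x side load.

```bash
python3 -m inch '[-0.4,0,0,0,255,-0.8,0,0,0,255,-0.8,0,-0.2,0,255,-0.8,0,-0.2,0,255,-0.8,0,-0.2,0,255,-0.8,0,-0.2,0,255]'; python3 - <<'E'
from h import *
F=[]
for i in range(8):
    q,K,T=cam('side');o=get_obs();F.append([*o['eef_pos'],*o['force']])
print(np.mean(F,0).round(4))
p0=cv2.imread('pics/side0.png')
t=p0[200:222,360:392]  # platform/flask base
m=cv2.matchTemplate(q[190:235,350:402],t,cv2.TM_CCOEFF_NORMED);_,v,_,l=cv2.minMaxLoc(m);x,y=l
c=m[y-1:y+2,x];print(v,l,y-10+(c[0]-c[2])/(2*(c[0]-2*c[1]+c[2])))
for d in(0,.007):print(proj(K,T,(.562,-.2,.08-d)))
E
```

```text
time: 10.98
eef_pos: [0.5609, -0.1999, 0.1635]
orientation: [3.137, 0.004, 1.771]
force: [-0.4, 1.4, 13.5]
gripper_width: 0.209
grip_force: 30.0
[ 0.561  -0.1999  0.1635 -0.8692  0.7002 12.2545]
0.9615585803985596 (10, 11) 1.3556215
[373.56647661 208.81262697]
[373.3674472  210.75314432]
```

```bash
python3 - <<'E'
from h import *
p0=cv2.imread('pics/side0.png');q=np.mean([cam('side')[0] for _ in range(3)],0).astype(np.uint8)
def ecc(x0,x1,y0,y1):
    g=lambda p:p[:,:,2].astype(np.float32)
    W=np.eye(2,3,dtype=np.float32)
    cc,W=cv2.findTransformECC(g(p0)[y0:y1,x0:x1],g(q),np.float32([[1,0,x0],[0,1,y0]]),cv2.MOTION_TRANSLATION,(3,200,1e-6),None,3)
    return round(float(cc),3),(W[:,2]-[x0,y0]).round(2)
for n,w in dict(base=(358,392,196,224),orange=(362,388,199,214),neck=(366,386,190,204),lower=(358,392,210,224),lcd=(395,418,215,235)).items(): print(n,ecc(*w))
E
```

```text
base (0.973, array([-0.07,  1.12]))
orange (0.99, array([-0.12,  1.83]))
neck (0.987, array([-0.09,  1.87]))
lower (0.958, array([0.06, 0.67]))
lcd (0.999, array([-0.05, -0.  ]))
```

The orange flask body and neck moved 1.83 to 1.87 px, which is 6.6 to 6.7 mm of travel. That agrees with the force (about 12.8 N including the stopper's weight) and with the TCP height.

```bash
python3 -c "
from plant import order
print(order.finish_job())"
```

```text
the job is handed in; nothing more can be done
None
```

I set the orange stopper home in the flask neck and handed the job in with the robot still holding the platform pressed about 6.7 mm (about 12.8 N) through it; the result has not been reported back.

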